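Nip up the toe-form clamp screw on a shoe stretcher

ROBOT

A 7-joint arm with a two-finger parallel gripper is mounted at the origin on the work surface. World frame = base frame: x ahead of the robot, y to its left, z up, the work surface at z = 0. Lengths are in m, angles in degrees, forces in N, time in s.
With the tool pointing down it reaches from about 0.425 to 0.875 m from the base axis. Payload 4.7 kg.
Tool frame: the origin (TCP) lies between the finger pads; the fingertips stand 25 mm ahead of it and the grasp point (between the pads) lies 6 mm ahead of it (env.tip_reach is the distance from the TCP to the fingertips, in m); z points along the fingers, y is the direction in which the jaws open and shut (so a half turn about z gives the same grasp; the last joint's range is limited). The gripper opens to 87 mm and grips with 3 to 60 N. Pads are 19 mm wide; open, the fingers measure 117 mm over their backs; the gripper's body (75 mm by 190 mm) begins 51 mm behind the grasp point.
Start: joints at [67.729, 18.392, -4.016, 83.108, 1.295, 78.541, -3.26], TCP at [0.255, -0.598, 0.248] pointing down, gripper open.
Joint ranges: [-163.93, 163.93], [-17.29, 119.83], [-79.2, 71.16], [3.27, 140.29], [-89.18, 269.18], [5.43, 117.66], [-154.24, 154.24]. Speed limits (degrees/s): [147.25, 147.25, 180, 180, 180, 180, 180].

INTERFACE

Orientations are given as [roll, pitch, yaw] about the fixed x, y, z axes, in that order (R = Rz(yaw) Ry(pitch) Rx(roll)).
In Python, from cell import env, viewer, job gives the robot as it stands.
- The arm moves only by the tool move_arm, never from a script. Its argument "steps" is a list of rows, each a list of 7 numbers: the finger opening in cm, from 0 to 8.7, then the shift along the tool's x, y, z in cm, then the turn, a rotation vector about the tool's x, y, z in rad. In form: [[fingers, tx, ty, tz, wx, wy, wz], ...]. A call has 1 to 5 rows; each row shifts and turns the commanded pose from where the row before left it, along the tool's axes as they then stand; what a row does not reach is not made up. A row lasts 1/12 s, in which the tool goes at most 41.7 mm and 7.16 degrees, less where a joint would pass 70% of its speed; a pose out of reach is approached as far as the arm can. A call is refused whole if a number of a shift passes 4.17 or a number of a turn 0.125, either way. A call with a gripper value outside its range is refused whole. The fingers move at their own pace and stop on an object; "force" is the grip in N (left out, the last holds). Time passes only in rows, so rows that do not move let the fingers close. It gives the time, the measured TCP pose, the force and the opening at its end, in the units of the state.
- env.get_obs(): the state, without advancing time (a new reading comes with each control period).
- viewer.read_camera(name): name is "side" or "top" or "wrist"; returns a dict with "img" (420x560x3 uint8, red, green, blue), "vfov" (degrees; the focal length in pixels is half the picture's height over the tangent of half this angle, whatever the lens; pixels are square), "cx", "cy" (the principal point, pixels), "extrinsics" (4x4, takes a point from world to camera coordinates); the wrist camera has in their place "mount" (4x4, takes a point from camera to tool coordinates, whose origin is the TCP and whose axes are the flange's). Camera axes: x right, y down, z forward; pixel columns grow to the right and rows downward; lengths in m; the calibration is good to about 2 mm. A picture is of the moment at which its call begins: read the wrist's pose just before it. There is no depth.
- job.sign_off(): hands the job in, once; it reports no verdict.
The state is a dict: "time_s": time; "qpos": joint angles; "joint_velocities": joint speeds; "effort": joint torques, N m; "tool_pos": TCP position; "tool_rot": TCP orientation; "force": force on the tool from outside, world axes, zero at the start; "wrist_torque": the same for the moment, N m; "grip_width": finger opening in m.
Only numpy, scipy, OpenCV 4.12 (cv2) and the standard library are available. Lean on these libraries where they do the work, as an engineer would, in place of code of your own. Each camera call takes 0.05 s, during which the arm holds its last target.

TASK

The toe form of the shoe stretcher has just been changed and its slotted clamp screw is still loose. Take the wooden-handled screwdriver out of the tool block, set its blade in the slot and, pressing the blade firmly into the slot all the while it turns (but not leaning hard on it), drive the screw clockwise until its head is fully home, then nip it up snug without forcing it. Hang the screwdriver back in the hole it came from, let go, and leave the other things on the bench where they are.

Things in the scene. Friction and masses are not known exactly. Their poses are not given: they have to be found in the camera images.
- driver: Flat-blade screwdriver, 165 mm long, 0.13 to 0.21 kg, hanging upright in one of the block's three holes by the shoulder under its handle. Origin on its axis at that shoulder (85 mm above the bench while it hangs), z up. Brass ferrule, then a square wooden handle, 26 x 26 mm, flats facing its x and y axes, from z = 2 to 90 mm. Below it a 9 mm round shank.
- driver_grip (a point): Where to grip the screwdriver: middle of the handle's upper part, 60 mm above the shoulder and 30 mm below the handle's end; axes those of the driver.
- driver_tip (a point): Middle of the blade tip, on the driver's axis 75 mm below the shoulder. The blade is 14 mm wide along the driver's x axis; along y 1.6 mm thick at the tip, 2.6 mm from 7 mm up.
- screw: Loose slotted steel screw, upright on the clamp strap; head 26 mm across, 7 mm high. Origin on its axis at the centre of the slot's floor, z up. Slot along its x axis (either way round), open at both ends, 3.6 mm wide, 5 mm deep: the head's top is 5 mm above the origin. Right-hand thread: clockwise from above it sinks 3 mm a turn. It runs with 0.06 N m of friction and stays where it is left.
- washer (a point): Top centre of the brown fibre washer under the screw's head, 95 mm above the bench. At the start the screw lacks 1.3 to 3.0 rad of home (head bearing on the washer, slot floor 2 mm above this point), a solid stop felt as a sharp rise of torque. Snug is 0.15 to 0.25 N m; under 0.1 is slack, over 0.5 forced. Push 8 to 12 N while turning; under 2 N the blade rides out, over 25 N is too hard.
- stretcher: Red bench shoe stretcher, fixed, foot 330 x 120 mm, origin on the bench under the screw. The aluminium toe form points along its +x (40 to 178 mm, up to 122 mm high); at x = -90 to -148 mm a rear post with heel form up to 134 mm high, behind it a spindle with tommy bar to -222 mm. Steel clamp strap 52 x 76 mm, top 93 mm above the bench, with washer and screw on its middle.
- rack: Wooden tool block, 75 x 255 mm, 85 mm high, fixed, origin under its middle, long side along its y axis. Three upright through holes of 19 mm at y = -85, 0 and +85 mm hold screwdriver, awl and punch in any order; the other tools' handles stand up to 75 mm above its top.
- awl: Awl with a dark turned wooden handle, 74 mm tall and up to 34 mm across, hanging in the tool block; origin at the shoulder under its handle. Not needed; leave it.
- punch: Punch with a plain round black handle, 26 mm across and 70 mm tall, hanging in the tool block; origin at the shoulder under its handle. Not needed; leave it.
- tin: Closed round polish tin, 74 mm across and 25 mm high, lying on the bench, origin under its middle. Leave it.
- heel: Black rubber heel piece, about 66 x 62 mm and 7 mm thick, lying on the bench, origin under its middle. Leave it.
Not all that is in view belongs to the job. Of the things like the driver, leave any that is purple; of the rest the larger one is meant.

How it is judged (in metres and radians):
On the way, in this order (a step that is already met when the one before it is completed fails the run):
1. the blade is set down in the slot, its tip on the slot's floor and pressed (horizontal distance between driver_tip and screw below 0.005 m and z of driver_tip in the frame of screw below 0.002 m and contact force between driver and screw_c0 above 2 N), for 0.1 s.
2. the screw's head is home and the blade, still in the slot, nips it up with at least about 0.1 N m (z of screw in the frame of stretcher below 0.0971 m and contact force between driver and screw_c1 above 7 N and contact force between driver and screw_c2 above 7 N and horizontal distance between driver_tip and screw below 0.005 m), for 0.1 s.
At the end, for the whole second after the job is handed in: The screw is home (slot floor within 0.1 mm of its height at the stop), and the screwdriver hangs upright (within 0.1 rad) and still in the hole it came from, its shoulder on the block within 8 mm of where it was (z of screw in the frame of stretcher below 0.0971 m and distance of driver from where it was at the start of the episode below 0.008 m and angle between driver's own z axis and vertical below 0.1 rad and linear speed of driver below 0.02 m/s); the robot touches nothing.
It fails at once if the screw is turned while the blade is not pressed on the slot's floor (under 2 N) (angular speed of screw above 0.3 rad/s and contact force between driver and screw_c0 below 2 N).
It fails at once if the blade is leaned on the slot's floor with more than 25 N (contact force between driver and screw_c0 above 25 N).
It fails at once if the screw is forced: the blade presses a wall of the slot with more than 40 N (about 0.5 N m) (contact force between driver and screw_c1 above 40 N or contact force between driver and screw_c2 above 40 N).
It fails at once if the awl or the punch is pulled out, tipped or shifted by more than 15 mm (distance of any of awl, punch from where it was at the start of the episode above 0.015 m).
It fails at once if the tin or the heel piece is shifted by more than 15 mm (distance of any of tin, heel from where it was at the start of the episode above 0.015 m).
It also fails if it takes over 72 s, if anything falls off the work surface, if the arm or the gripper's body presses on something with over 40 N, if the wrist force passes 120 N, or if a joint passes its speed limit or range.

## Working session

There is one attempt and no reset: what is moved stays moved. The work goes in short steps, Python scripts to look and compute and a tool call to move; the robot and the scene stay as the last step left them, time stands still between calls to the robot, and variables do not carry over. Pictures are saved under pics/ and viewed, and the job is handed in when it is done.

Besides the shell and the picture viewer there is one more tool, called after "Emit:" in YAML: its name, and indented under it one key for each argument. move_arm: Moves the arm, as the interface text tells. Its arguments: {"type":"object","properties":{"steps":{"type":"array"},"force":{"type":"number"}},"required":["steps"]}

```bash
ls; mkdir -p pics; python3 - <<'E'
from cell import env, viewer, job
import cv2
o=env.get_obs()
print({k:o[k] for k in o if k not in('effort','joint_velocities')}, env.tip_reach)
for n in ("side","top","wrist"):
    c=viewer.read_camera(n)
    cv2.imwrite(f"pics/{n}0.png",c["img"][:,:,::-1])
    print(n,{k:c[k] for k in c if k!="img"})
E
```

```text
pics
{'time_s': 0.0, 'qpos': array([67.7278029 , 18.43725554, -4.01493026, 83.17471015,  1.29677779,
       78.54238725, -3.25883449]), 'tool_pos': array([ 0.25454882, -0.59752564,  0.24648355]), 'tool_rot': array([-1.79890989e+02,  7.79651332e-03,  2.30828996e+01]), 'force': array([ 0.21565505,  0.3675201 , -0.56627358]), 'wrist_torque': array([ 0.00588146,  0.02725125, -0.02207001]), 'grip_width': 0.08689508132161819} 0.025
side {'vfov': 51.18839894050625, 'cx': 280.1684852038244, 'cy': 206.82428575241408, 'extrinsics': array([[-0.89112683, -0.45324091,  0.02157885,  0.49858606],
       [-0.27212882,  0.49577365, -0.82471473,  0.23411558],
       [ 0.36309623, -0.74079765, -0.56513712,  0.80255623],
       [ 0.        ,  0.        ,  0.        ,  1.        ]])}
top {'vfov': 45.27345172480672, 'cx': 277.64610935733066, 'cy': 210.9814038729291, 'extrinsics': array([[-0.00637664, -0.99995995,  0.00627925,  0.02087954],
       [-0.99443671,  0.00568093, -0.10518253,  0.59340023],
       [ 0.10514264, -0.00691503, -0.99443311,  0.99485622],
       [ 0.        ,  0.        ,  0.        ,  1.        ]])}
wrist {'vfov': 62.793467708516744, 'cx': 286.3366178107872, 'cy': 209.08180891413377, 'mount': array([[ 2.16679271e-04, -9.70270694e-01, -2.42022176e-01,
         6.56003652e-02],
       [ 9.99999269e-01,  4.98121829e-04, -1.10169202e-03,
         7.52105171e-04],
       [ 1.18949601e-03, -2.42021761e-01,  9.70270093e-01,
        -1.37362417e-01],
       [ 0.00000000e+00,  0.00000000e+00,  0.00000000e+00,
         1.00000000e+00]])}
```

View pics/side0.png

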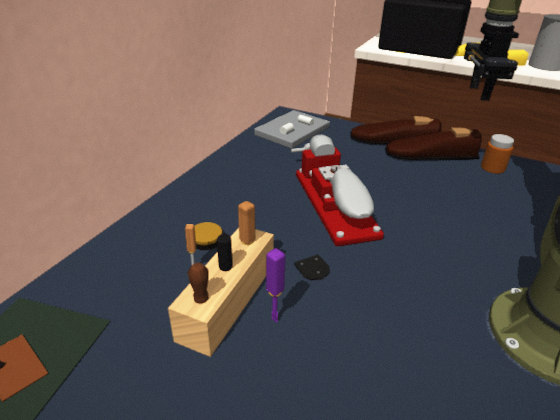

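View pics/top0.png

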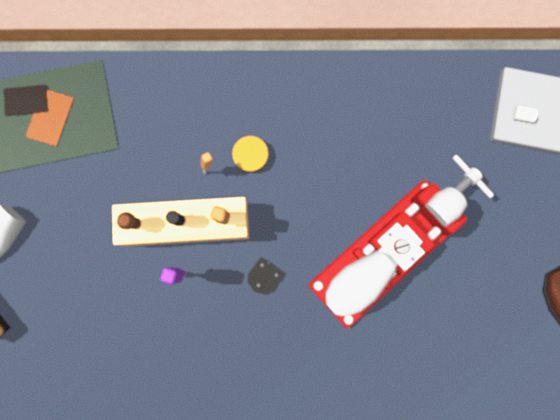

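View pics/wrist0.png

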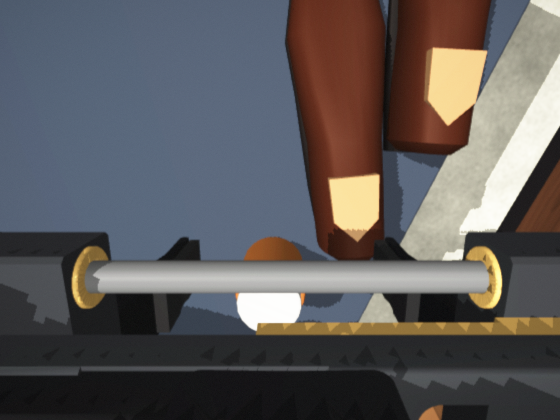

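Driver candidates in the top view are the brown square handle in the block at (219,214), a smaller brown one outside the block at (207,158), and the purple one at (171,275). By the description I want the one in the block, so I'll look closer.

```bash
cat > h.py <<'E'
import numpy as np, cv2
from scipy.spatial.transform import Rotation as R
def foc(c): return c["img"].shape[0]/2/np.tan(np.radians(c["vfov"]/2))
def ext(c,obs=None):
    if "extrinsics" in c: return c["extrinsics"]
    T=np.eye(4); T[:3,:3]=R.from_euler('xyz',obs["tool_rot"],degrees=True).as_matrix(); T[:3,3]=obs["tool_pos"]
    return np.linalg.inv(T@c["mount"])
def back(c,uv,z,obs=None):
    E=ext(c,obs); f=foc(c); Rc=E[:3,:3]; o=-Rc.T@E[:3,3]
    d=Rc.T@np.array([(uv[0]-c["cx"])/f,(uv[1]-c["cy"])/f,1]); return o+d*(z-o[2])/d[2]
def proj(c,p,obs=None):
    E=ext(c,obs); q=E[:3,:3]@np.asarray(p)+E[:3,3]; f=foc(c)
    return np.array([c["cx"]+f*q[0]/q[2],c["cy"]+f*q[1]/q[2]])
def crop(img,x0,y0,x1,y1,s,name):
    cv2.imwrite(name,cv2.resize(img[y0:y1,x0:x1,::-1],None,fx=s,fy=s,interpolation=cv2.INTER_CUBIC))
E
python3 - <<'E'
from cell import env, viewer, job
from h import *
c=viewer.read_camera("top")
crop(c["img"],100,130,300,280,4,"pics/t1.png")
crop(c["img"],300,140,500,290,4,"pics/t2.png")
c=viewer.read_camera("side")
crop(c["img"],165,190,315,302,5,"pics/s1.png")
E
```

```text
(no output)
```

View pics/t1.png

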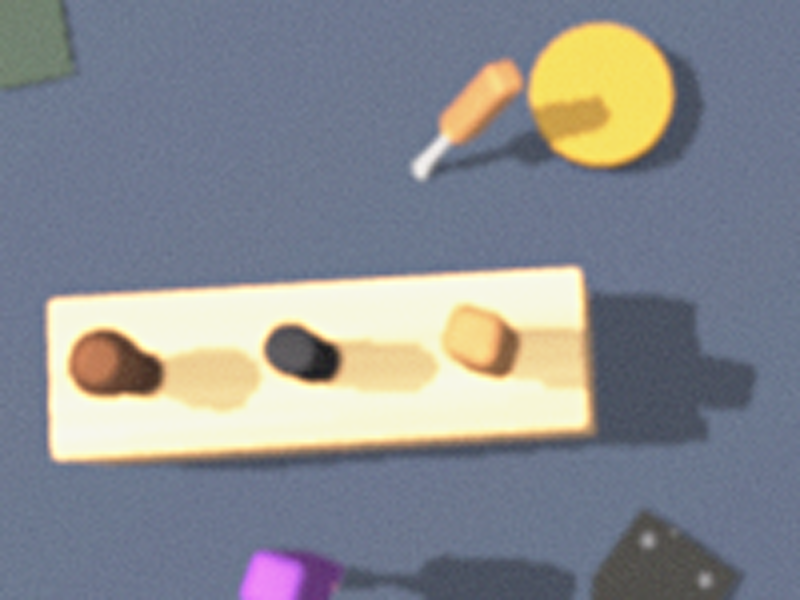

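View pics/t2.png

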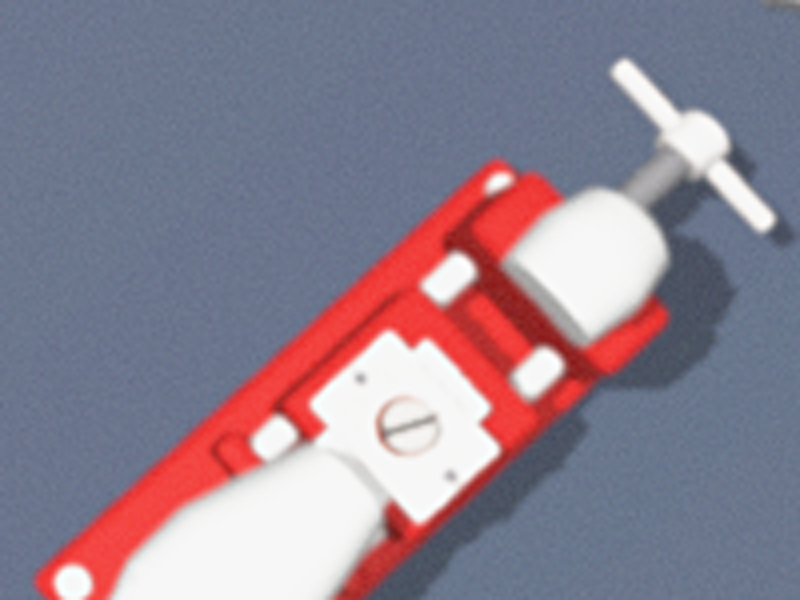

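View pics/s1.png

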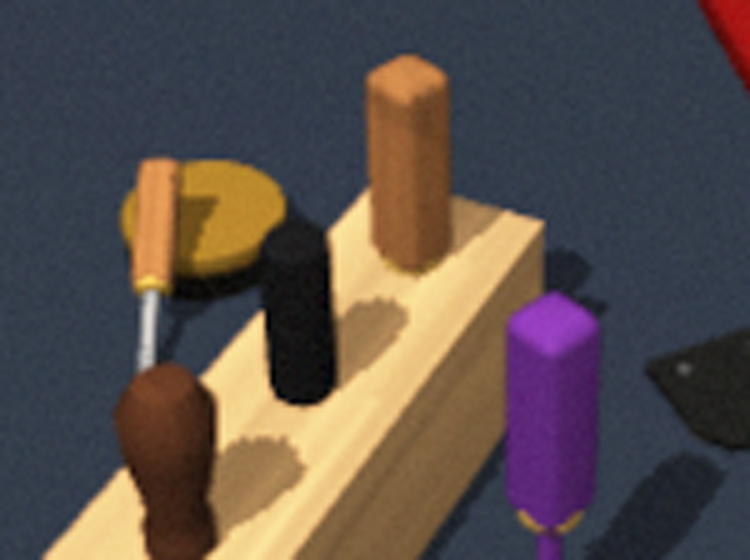

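The square wooden handle in the block is the driver. It is clearly larger than the leaning lookalike. Next I'll compute positions.

```bash
python3 - <<'E'
from cell import env, viewer, job
from h import *
c=viewer.read_camera("top")
P=lambda u,v:(100+u/4,130+v/4)
Q=lambda u,v:(300+u/4,140+v/4)
print("driver",back(c,P(471,333),.175))
for p in [(458,303),(503,317),(487,365),(445,345)]: print(back(c,P(*p),.175))
print("rack",[back(c,P(*p),.085).round(3) for p in [(47,298),(582,267),(593,432),(53,461)]])
print("screw",back(c,Q(409,425),.103),[back(c,Q(*p),.103).round(4) for p in [(381,433),(437,416)]])
print('toe',back(c,(350,320),0),'foot',[back(c,Q(*p),.012).round(3) for p in [(495,160),(665,315),(40,580)]])
print("tin",back(c,P(600,95),.025)); print('small',back(c,P(505,75),.1),'purple',back(c,(170,275),.12))
print('bar',[back(c,Q(*p),.08).round(3) for p in [(620,68),(765,225)]])
E
```

```text
driver [0.57492446 0.12303544 0.175     ]
[0.58815736 0.12880283 0.175     ]
[0.5818801  0.10908919 0.175     ]
[0.56084857 0.11597274 0.175     ]
[0.56972134 0.13435077 0.175     ]
rack [array([0.602, 0.338, 0.085]), array([0.616, 0.08 , 0.085]), array([0.536, 0.074, 0.085]), array([0.524, 0.332, 0.085])]
screw [ 0.5177981  -0.21644376  0.103     ] [array([ 0.5141, -0.2031,  0.103 ]), array([ 0.5219, -0.2298,  0.103 ])]
toe [ 0.37071763 -0.13015852  0.        ] foot [array([ 0.659, -0.289,  0.012]), array([ 0.577, -0.375,  0.012]), array([ 0.443, -0.048,  0.012])]
tin [0.71387236 0.0738316  0.025     ]
small [0.70721762 0.11589644 0.1       ] purple [0.46724711 0.21599709 0.12      ]
bar [array([ 0.693, -0.332,  0.08 ]), array([ 0.615, -0.399,  0.08 ])]
```

Emit:
move_arm:
  steps:
    - [6, 2.88, -2.68, -0.3, 0, 0, 0]
    - [6, 2.88, -2.68, -0.3, 0, 0, 0]
    - [6, 2.88, -2.68, -0.3, 0, 0, 0]
    - [6, 2.88, -2.68, -0.3, 0, 0, 0]
    - [6, 2.88, -2.68, -0.3, 0, 0, 0]
  force: 40

```text
time_s: 0.72
tool_pos: [0.3352, -0.4165, 0.2627]
tool_rot: [180.0, 0.0, 23.1]
force: [0.1, -0.3, 0.4]
grip_width: 0.0638
```

Emit:
move_arm:
  steps:
    - [6, 2.88, -2.68, -0.3, 0, 0, 0]
    - [6, 2.88, -2.68, -0.3, 0, 0, 0]
    - [6, 2.88, -2.68, -0.3, 0, 0, 0]
    - [6, 2.88, -2.68, -0.3, 0, 0, 0]
    - [6, 2.88, -2.68, -0.3, 0, 0, 0]

```text
time_s: 1.13
tool_pos: [0.4151, -0.2367, 0.2779]
tool_rot: [179.9, -0.0, 23.1]
force: [0.9, -1.0, 0.4]
grip_width: 0.0601
```

Emit:
move_arm:
  steps:
    - [6, 2.88, -2.68, -0.3, 0, 0, 0]
    - [6, 2.88, -2.68, -0.3, 0, 0, 0]
    - [6, 2.88, -2.68, -0.3, 0, 0, 0]
    - [6, 2.88, -2.68, -0.3, 0, 0, 0]
    - [6, 2.88, -2.68, -0.3, 0, 0, 0]

```text
time_s: 1.55
tool_pos: [0.495, -0.057, 0.293]
tool_rot: [179.9, -0.0, 23.1]
force: [1.1, -0.5, 0.2]
grip_width: 0.06
```

Emit:
move_arm:
  steps:
    - [6, 2.88, -2.68, -0.3, 0, 0, 0]
    - [6, 2.88, -2.68, -0.3, 0, 0, 0]
    - [6, 2.88, -2.68, -0.3, 0, 0, 0]
    - [6, 2.88, -2.68, -0.3, 0, 0, 0]
    - [6, 2.88, -2.68, -0.3, 0, 0, 0]

```text
time_s: 1.97
tool_pos: [0.5751, 0.1224, 0.3079]
tool_rot: [180.0, -0.0, 23.0]
force: [0.9, -0.4, 0.1]
grip_width: 0.0603
```

Emit:
move_arm:
  steps:
    - [6, 0, 0, 0, 0, 0, -0.125]
    - [6, 0, 0, 0, 0, 0, -0.125]
    - [6, 0, 0, 0, 0, 0, -0.125]
    - [6, 0, 0, 0, 0, 0, -0.125]
    - [6, 0, 0, 0, 0, 0, -0.125]

```text
time_s: 2.38
tool_pos: [0.5745, 0.121, 0.3074]
tool_rot: [-180.0, 0.0, 59.3]
force: [0.4, -0.2, 0.0]
grip_width: 0.06
```

Emit:
move_arm:
  steps:
    - [6, 0, 0, 0, 0, 0, -0.125]
    - [6, 0, 0, 0, 0, 0, -0.125]
    - [6, 0, 0, 0, 0, 0, 0]
    - [6, 0, 0, 0, 0, 0, 0]

```text
time_s: 2.72
tool_pos: [0.5746, 0.1208, 0.3075]
tool_rot: [-180.0, 0.0, 73.0]
force: [0.5, 0.2, -0.4]
grip_width: 0.06
```

```bash
python3 - <<'E'
from cell import env, viewer, job
from h import *
o=env.get_obs(); print(o["time_s"],o["qpos"],o["tool_pos"],o["tool_rot"],o["force"],o["wrist_torque"])
c=viewer.read_camera("wrist")
cv2.imwrite("pics/w1.png",c["img"][:,:,::-1])
print(proj(c,(.575,.122,.175),o))
E
```

```text
2.7167 [ 26.46275445  14.75094393 -49.12687885  85.772134    11.15230762
  84.56065424 -39.78075642] [0.57455955 0.12075855 0.30747383] [-1.79996978e+02  3.53041163e-03  7.30025806e+01] [ 0.51984329  0.17998862 -0.36954071] [-0.01598073 -0.06795763 -0.00026355]
[286.16505699 205.10123378]
```

View pics/w1.png

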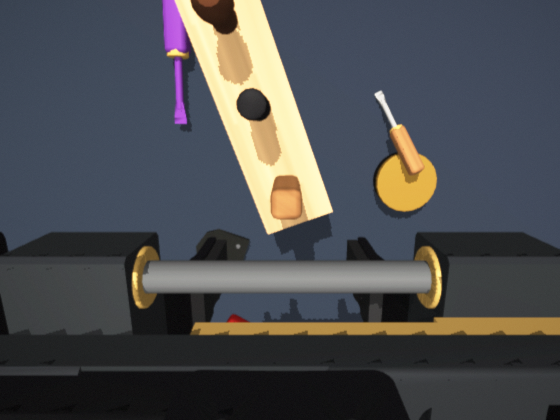

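```bash
python3 - <<'E'
from cell import env, viewer, job
from h import *
i=cv2.imread("pics/w1.png")[:,:,::-1]
crop(i,240,150,340,225,8,"pics/w1c.png")
E
```

```text
(no output)
```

View pics/w1c.png

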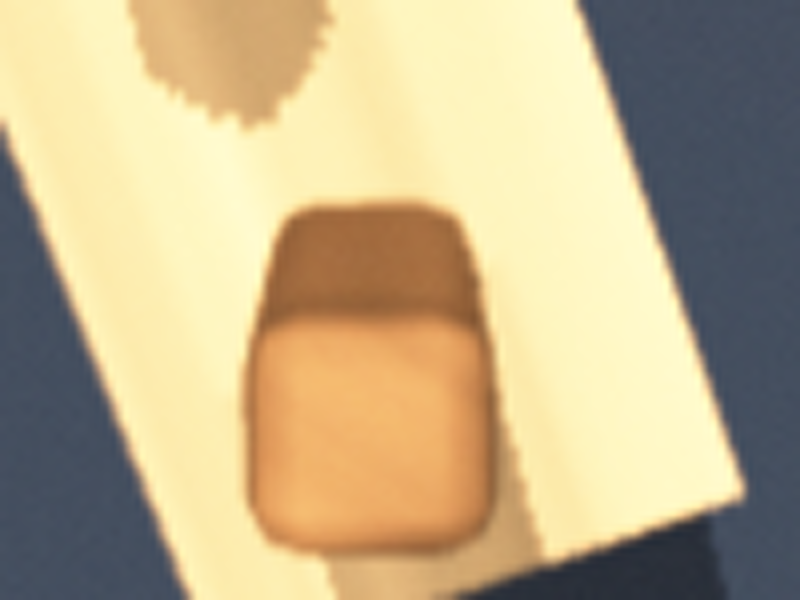

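The top view put the handle top at (0.575, 0.122), and the wrist crop puts its centre at (286.2,204.4) against a predicted (286.2,205.1). The handle flats are square to the jaws. I'll descend and grip.

Emit:
move_arm:
  steps:
    - [6, 0, 0, 3.5, 0, 0, 0]
    - [6, 0, 0, 3.5, 0, 0, 0]
    - [6, 0, 0, 3.5, 0, 0, 0]
    - [6, 0, 0, 3.15, 0, 0, 0]
    - [6, 0, 0, 2.0, 0, 0, 0]

```text
time_s: 3.18
tool_pos: [0.5729, 0.1201, 0.1475]
tool_rot: [-179.8, 0.1, 73.0]
force: [-1.1, -0.4, 1.0]
grip_width: 0.0597
```

Emit:
move_arm:
  steps:
    - [6, 0, 0, 0, 0, 0, 0]
    - [2, 0, 0, 0, 0, 0, 0]
    - [2, 0, 0, 0, 0, 0, 0]
    - [2, 0, 0, 0, 0, 0, 0]
    - [2, 0, 0, 0, 0, 0, 0]

```text
time_s: 3.6
tool_pos: [0.5757, 0.1213, 0.153]
tool_rot: [179.8, -0.1, 73.2]
force: [-0.1, 0.4, 0.7]
grip_width: 0.0411
```

Emit:
move_arm:
  steps:
    - [2, 0, 0, 0, 0, 0, 0]
    - [2, 0, 0, 0, 0, 0, 0]

```text
time_s: 3.77
tool_pos: [0.575, 0.1209, 0.1519]
tool_rot: [179.9, -0.0, 73.2]
force: [0.5, 0.8, 0.5]
grip_width: 0.0282
```

```bash
python3 - <<'E'
from cell import env, viewer, job
from h import *
o=env.get_obs(); print(o["time_s"],o["qpos"],o["tool_pos"],o["tool_rot"],o["force"],o["wrist_torque"],o["grip_width"])
E
```

```text
3.7667 [ 24.66674316  20.79475569 -47.17129121  97.88849861  16.30476172
  68.37753247 -43.51363277] [0.57501198 0.1209307  0.151884  ] [ 1.79919230e+02 -1.52386394e-02  7.31954297e+01] [0.4706937  0.82902279 0.52344009] [ 0.01695678 -0.04592971  0.05264636] 0.028184710732982336
```

Emit:
move_arm:
  steps:
    - [2, 0, 0, 0, 0, 0, 0]
    - [2, 0, 0, 0, 0, 0, 0]
    - [2, 0, 0, 0, 0, 0, 0]

```text
time_s: 4.02
tool_pos: [0.5749, 0.1209, 0.1517]
tool_rot: [179.9, -0.0, 73.2]
force: [-0.6, 1.0, 4.8]
grip_width: 0.0259
```

```bash
python3 - <<'E'
from cell import env, viewer, job
from h import *
o=env.get_obs(); print(o["time_s"],o["qpos"],o["tool_pos"],o["tool_rot"],o["force"],o["wrist_torque"],o["grip_width"])
E
```

```text
4.0167 [ 24.66345359  20.81442735 -47.17015186  97.88626864  16.30800152
  68.39182555 -43.50791245] [0.57492922 0.1209143  0.15173714] [ 1.79945352e+02 -6.80329205e-03  7.32039695e+01] [-0.57156502  0.98054183  4.80931768] [-0.05262622  0.1213059   0.00753725] 0.025898068351463906
```

Emit:
move_arm:
  steps:
    - [2, 0, 0, -1, 0, 0, 0]
    - [2, 0, 0, -2, 0, 0, 0]
    - [2, 0, 0, -3, 0, 0, 0]
    - [2, 0, 0, -3.5, 0, 0, 0]
    - [2, 0, 0, -3, 0, 0, 0]
  force: 50

```text
time_s: 4.43
tool_pos: [0.5742, 0.121, 0.2779]
tool_rot: [-180.0, 0.0, 73.2]
force: [1.9, -1.7, -1.5]
grip_width: 0.0261
```

Emit:
move_arm:
  steps:
    - [2, 0, 0, -2, 0, 0, 0]
    - [2, 0, 0, -1.5, 0, 0, 0]
    - [2, 0, 0, 0, 0, 0, 0]
    - [2, 0, 0, 0, 0, 0, 0]

```text
time_s: 4.77
tool_pos: [0.5746, 0.121, 0.3112]
tool_rot: [180.0, -0.0, 73.2]
force: [-0.4, -0.6, -1.4]
grip_width: 0.0256
```

```bash
python3 - <<'E'
from cell import env, viewer, job
from h import *
o=env.get_obs(); print(o["time_s"],o["qpos"],o["tool_pos"],o["tool_rot"],o["force"],o["wrist_torque"],o["grip_width"])
c=viewer.read_camera("side"); tp=o["tool_pos"]
p=proj(c,tp-[0,0,.1417]); print(p)
u,v=p.astype(int); crop(c["img"],u-50,v-60,u+50,v+15,8,"pics/s2.png")
c=viewer.read_camera("wrist"); cv2.imwrite("pics/w2.png",c["img"][:,:,::-1])
E
```

```text
4.7667 [ 26.5035938   14.67543064 -49.23530183  85.43134272  11.12582485
  84.92177459 -39.55836384] [0.57460022 0.12103581 0.31124499] [ 1.79957539e+02 -9.56037347e-03  7.32210175e+01] [-0.41915678 -0.56490232 -1.41954193] [-0.00021662 -0.08177239  0.04585843] 0.025582819420518026
[245.83924124 205.72542278]
```

View pics/s2.png

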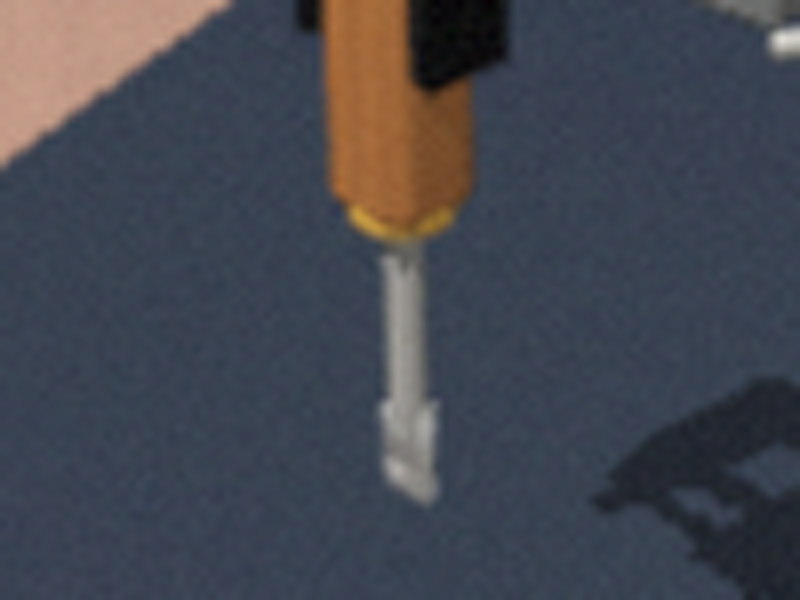

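View pics/w2.png

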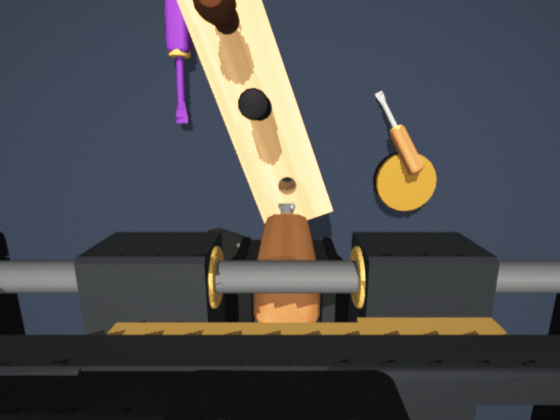

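```bash
python3 - <<'E'
from cell import env, viewer, job
from h import *
o=env.get_obs()
c=viewer.read_camera("side"); tp=o["tool_pos"]-[0,0,.1417]
for a in (73,163):
    d=np.array([np.cos(np.radians(a)),np.sin(np.radians(a)),0])*.007
    print(a,(proj(c,tp-d)-[195,145])*8,(proj(c,tp+d)-[195,145])*8)
c=viewer.read_camera("wrist")
for a in (73,163):
    d=np.array([np.cos(np.radians(a)),np.sin(np.radians(a)),0])*.007
    print(a,proj(c,tp-d,o),proj(c,tp+d,o))
crop(c["img"],240,160,340,235,8,"pics/w3.png")
E
```

```text
73 [432.52683848 480.25870574] [388.55296549 503.66235921]
163 [390.6703051  479.93962021] [430.82538106 503.97685067]
73 [286.44129009 212.03116205] [286.50863731 195.65486216]
163 [294.88284768 203.92937945] [278.06751806 203.85361295]
```

View pics/w3.png

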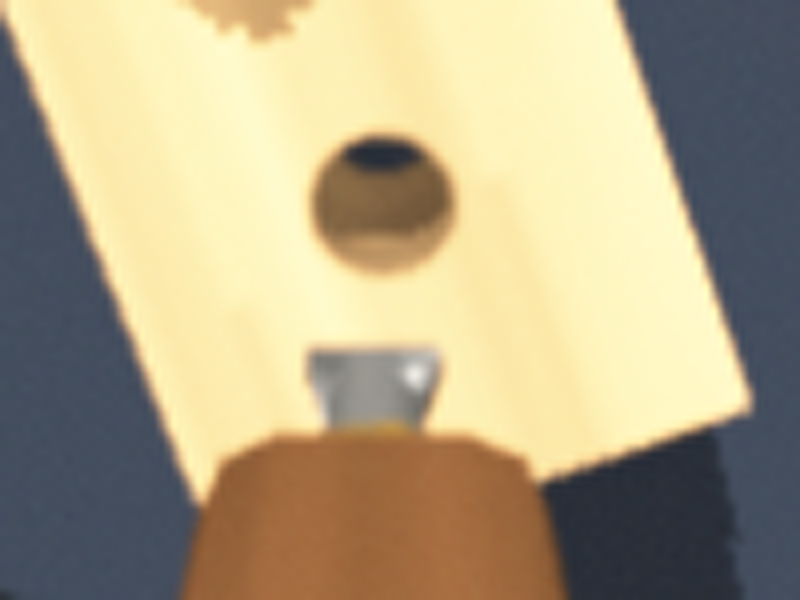

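Both views agree: the blade lies along tool y, at about 163°, and the tip is where computed. The slot at about 106° therefore needs tool yaw 196°. I'll go over the screw.

Emit:
move_arm:
  steps:
    - [2, -2, 0.3, 0, 0, 0, 0]
    - [2, -3.4, 0.43, 0, 0, 0, 0]
    - [2, -3.7, 0.43, 0, 0, 0, 0]
    - [2, -3.7, 0.43, 0, 0, 0, 0]
    - [2, -3.7, 0.43, 0, 0, 0, 0]

```text
time_s: 5.38
tool_pos: [0.5452, -0.0444, 0.3099]
tool_rot: [-179.9, 0.0, 73.2]
force: [1.0, 0.1, -1.6]
grip_width: 0.0258
```

Emit:
move_arm:
  steps:
    - [2, -3.7, 0.43, 0, 0, 0, 0]
    - [2, -3.7, 0.43, 0, 0, 0, 0]
    - [2, -3.7, 0.43, 0, 0, 0, 0]
    - [2, -3.7, 0.43, 0, 0, 0, 0]
    - [2, -2.6, 0.58, 0, 0, 0, 0]

```text
time_s: 5.8
tool_pos: [0.5159, -0.2204, 0.3098]
tool_rot: [-179.9, 0.1, 73.0]
force: [0.6, -0.0, -1.8]
grip_width: 0.0255
```

Emit:
move_arm:
  steps:
    - [2, 0, 0, 0, 0, 0, -0.125]
    - [2, 0, 0, 0, 0, 0, -0.125]
    - [2, 0, 0, 0, 0, 0, -0.125]
    - [2, 0, 0, 0, 0, 0, -0.125]
    - [2, 0, 0, 0, 0, 0, -0.125]

```text
time_s: 6.22
tool_pos: [0.5175, -0.216, 0.3097]
tool_rot: [-179.9, -0.1, 109.4]
force: [0.8, -0.1, -0.3]
grip_width: 0.0259
```

```bash
cat > st.py <<'E'
from cell import env
import numpy as np
np.set_printoptions(suppress=True,precision=4)
o=env.get_obs(); print(o["time_s"],o["qpos"].round(1),o["tool_pos"],o["tool_rot"],"F",o["force"],"M",o["wrist_torque"],o["grip_width"])
E
python3 st.py
```

```text
6.2167 [ 55.7   9.2 -40.   89.3   5.9  83.8  34.8] [ 0.5175 -0.216   0.3097] [-179.922    -0.0972  109.3766] F [ 0.7654 -0.0649 -0.3122] M [-0.0355 -0.1508  0.022 ] 0.025866511920717844
```

Emit:
move_arm:
  steps:
    - [2, 0, 0, 0, 0, 0, -0.125]
    - [2, 0, 0, 0, 0, 0, -0.125]
    - [2, 0, 0, 0, 0, 0, -0.125]
    - [2, 0, 0, 0, 0, 0, -0.125]
    - [2, 0, 0, 0, 0, 0, -0.125]

```text
time_s: 6.63
tool_pos: [0.5175, -0.216, 0.3098]
tool_rot: [-180.0, -0.1, 145.2]
force: [0.5, -0.4, -0.7]
grip_width: 0.0257
```

Emit:
move_arm:
  steps:
    - [2, 0, 0, 0, 0, 0, -0.125]
    - [2, 0, 0, 0, 0, 0, -0.125]
    - [2, 0, 0, 0, 0, 0, -0.125]
    - [2, 0, 0, 0, 0, 0, -0.125]
    - [2, 0, 0, 0, 0, 0, -0.125]

```text
time_s: 7.05
tool_pos: [0.5175, -0.216, 0.3098]
tool_rot: [179.9, -0.1, -179.0]
force: [0.4, -0.3, -1.5]
grip_width: 0.0257
```

Emit:
move_arm:
  steps:
    - [2, 0, 0, 0, 0, 0, -0.125]
    - [2, 0, 0, 1.5, 0, 0, -0.125]
    - [2, 0, 0, 1, 0, 0, 0]
    - [2, 0, 0, 0, 0, 0, 0]
    - [2, 0, 0, 0, 0, 0, 0]

```text
time_s: 7.47
tool_pos: [0.5172, -0.2161, 0.2848]
tool_rot: [179.9, -0.1, -165.2]
force: [-0.1, -0.1, -0.9]
grip_width: 0.0259
```

```bash
python3 st.py; python3 - <<'E'
from cell import env, viewer, job
from h import *
o=env.get_obs()
c=viewer.read_camera("wrist"); tp=o["tool_pos"]
print(proj(c,tp-[0,0,.1417],o),proj(c,(.5178,-.2164,.103),o))
cv2.imwrite("pics/w4.png",c["img"][:,:,::-1])
crop(c["img"],230,140,350,230,6.6,"pics/w4c.png")
E
```

```text
7.4667 [ 62.4  11.1 -48.1  91.4   8.3  81.3 118.4] [ 0.5172 -0.2161  0.2848] [ 179.8981   -0.1102 -165.2156] F [-0.1289 -0.0932 -0.9197] M [ 0.1178 -0.1589  0.0117] 0.025932129658091285
[286.53678644 204.94306893] [285.89650495 195.74896498]
```

View pics/w4c.png

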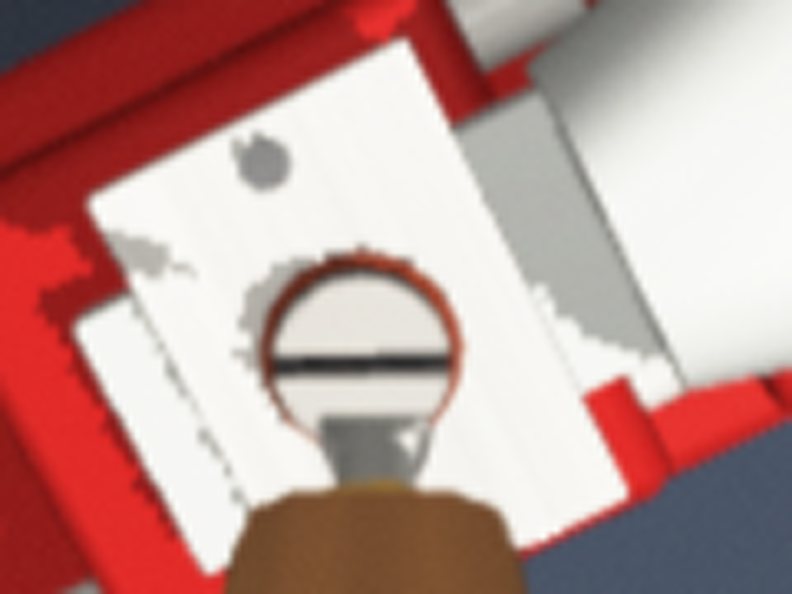

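```bash
python3 - <<'E'
from cell import env, viewer, job
from h import *
o=env.get_obs()
c=viewer.read_camera("wrist"); tp=o["tool_pos"]; Rt=R.from_euler('xyz',o["tool_rot"],degrees=True).as_matrix()
s=back(c,(284.85,195.0),.1033,o); t=back(c,(287.3,203.9),tp[2]-.1417,o)
print(s,t, "tool frame s",Rt.T@(s-tp)*100,"tip",Rt.T@(t-tp)*100)
E
```

```text
[ 0.51822513 -0.2176652   0.1033    ] [ 0.51692761 -0.215802    0.14394772] tool frame s [-0.01878946 -0.1781182  18.23463186] tip [ 0.06196657  0.03830994 14.17008296]
```

Emit:
move_arm:
  steps:
    - [2, -0.05, -0.2, 1, 0, 0, -0.02]
    - [2, 0, 0, 1.2, 0, 0, 0]
    - [2, 0, 0, 0.7, 0, 0, 0]
    - [2, 0, 0, 0, 0, 0, 0]
    - [2, 0, 0, 0, 0, 0, 0]

```text
time_s: 7.98
tool_pos: [0.5185, -0.2178, 0.2561]
tool_rot: [179.9, -0.1, -163.9]
force: [0.8, -0.4, -0.8]
grip_width: 0.0254
```

```bash
python3 st.py; python3 - <<'E'
from cell import env, viewer, job
from h import *
o=env.get_obs()
c=viewer.read_camera("wrist"); tp=o["tool_pos"]
print(proj(c,tp-[0,0,.1417],o))
crop(c["img"],240,160,340,235,8,"pics/w5c.png")
c=viewer.read_camera("side"); p=proj(c,tp-[0,0,.1417]).astype(int); print(p)
crop(c["img"],p[0]-40,p[1]-40,p[0]+40,p[1]+20,10,"pics/s5c.png")
E
```

```text
7.9833 [ 62.2  12.2 -48.   93.7   9.2  78.3 119.1] [ 0.5185 -0.2178  0.2561] [ 179.9318   -0.0667 -163.8981] F [ 0.8069 -0.352  -0.8051] M [ 0.1411 -0.1469  0.0309] 0.025425060257363713
[286.63519914 204.8284657 ]
[335 162]
```

View pics/w5c.png

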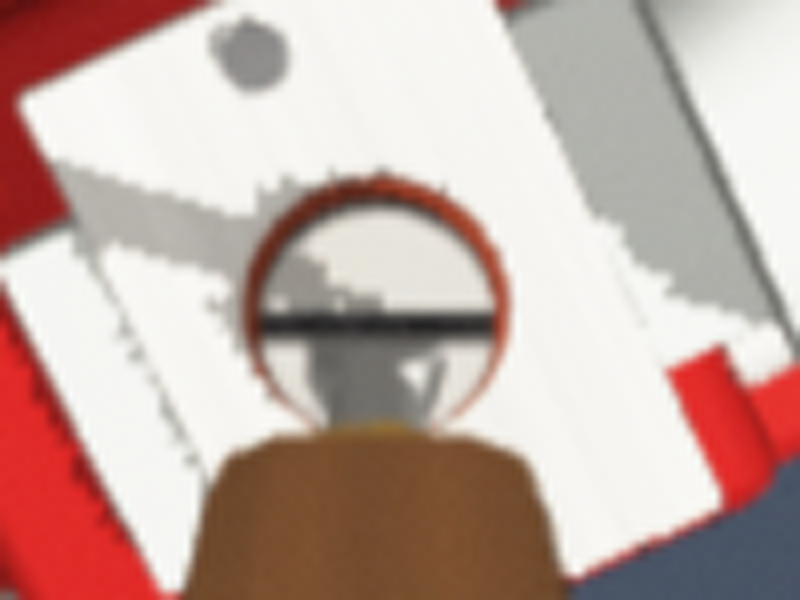

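View pics/s5c.png

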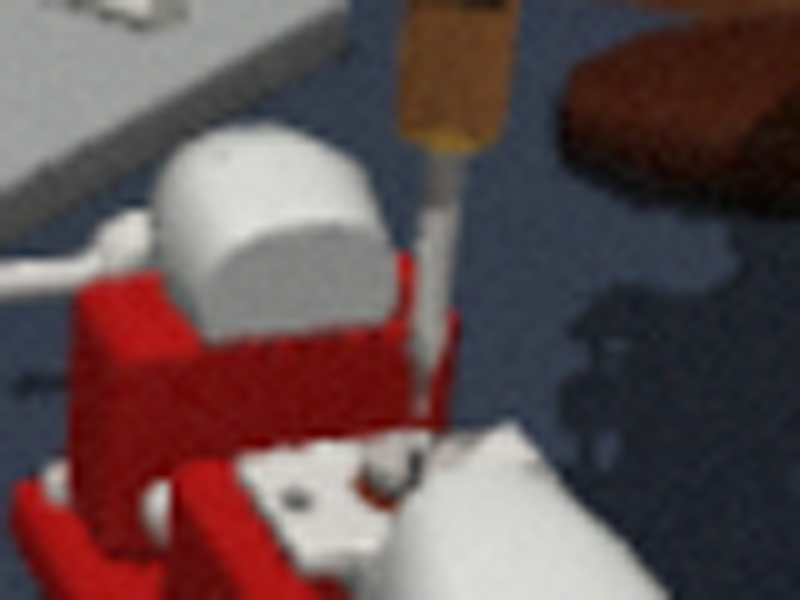

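```bash
python3 - <<'E'
from cell import env, viewer, job
from h import *
o=env.get_obs()
c=viewer.read_camera("wrist"); tp=o["tool_pos"]; Rt=R.from_euler('xyz',o["tool_rot"],degrees=True).as_matrix()
s=back(c,(287.25,200.6),.1033,o)
print(s, "tool frame s",Rt.T@(s-tp)*100)
for d in (-1,0,1):
  print(d,[proj(c,tp-[0,0,.1417]+Rt@np.array([d*1e-3,0,0]),o)])
E
```

```text
[ 0.5184292  -0.21773037  0.1033    ] tool frame s [ 0.07188071  0.03882158 15.39239441]
-1 [array([286.86445138, 205.75914809])]
0 [array([286.86515608, 204.59152646])]
1 [array([286.86586197, 203.42193537])]
```

Tip and slot agree in the tool frame, with the slot at (0.07, 0.04) cm and the tip at (0.06, 0.04) cm. I'll lower the blade.

Emit:
move_arm:
  steps:
    - [2, 0, 0, 0.7, 0, 0, 0]
    - [2, 0, 0, 0.4, 0, 0, 0]
    - [2, 0, 0, 0, 0, 0, 0]
    - [2, 0, 0, 0, 0, 0, 0]

```text
time_s: 8.47
tool_pos: [0.5187, -0.2179, 0.2456]
tool_rot: [180.0, -0.0, -163.9]
force: [-0.1, 0.1, -0.3]
grip_width: 0.0257
```

Emit:
move_arm:
  steps:
    - [2, 0, 0, 0.15, 0, 0, 0]
    - [2, 0, 0, 0, 0, 0, 0]
    - [2, 0, 0, 0, 0, 0, 0]

```text
time_s: 8.72
tool_pos: [0.5191, -0.218, 0.2446]
tool_rot: [-180.0, 0.0, -163.9]
force: [-0.5, 0.9, -0.5]
grip_width: 0.0259
```

Emit:
move_arm:
  steps:
    - [2, 0, 0, 0.1, 0, 0, 0]
    - [2, 0, 0, 0, 0, 0, 0]
    - [2, 0, 0, 0, 0, 0, 0]

```text
time_s: 8.97
tool_pos: [0.519, -0.2179, 0.2435]
tool_rot: [-180.0, -0.0, -163.9]
force: [-0.5, -0.1, -2.0]
grip_width: 0.026
```

Emit:
move_arm:
  steps:
    - [2, 0, 0, 0.1, 0, 0, 0]
    - [2, 0, 0, 0, 0, 0, 0]
    - [2, 0, 0, 0, 0, 0, 0]

```text
time_s: 9.22
tool_pos: [0.519, -0.2179, 0.2425]
tool_rot: [-180.0, -0.0, -163.9]
force: [-0.3, -0.2, -1.3]
grip_width: 0.0255
```

Emit:
move_arm:
  steps:
    - [2, 0, 0, 0.1, 0, 0, 0]
    - [2, 0, 0, 0, 0, 0, 0]
    - [2, 0, 0, 0, 0, 0, 0]

```text
time_s: 9.47
tool_pos: [0.519, -0.2179, 0.2415]
tool_rot: [-180.0, -0.0, -163.9]
force: [0.1, 0.4, -1.2]
grip_width: 0.0254
```

Emit:
move_arm:
  steps:
    - [2, 0, 0, 0.07, 0, 0, 0]
    - [2, 0, 0, 0, 0, 0, 0]
    - [2, 0, 0, 0, 0, 0, 0]

```text
time_s: 9.72
tool_pos: [0.519, -0.2179, 0.2408]
tool_rot: [-180.0, -0.0, -163.9]
force: [-0.3, 0.1, -1.9]
grip_width: 0.0259
```

Emit:
move_arm:
  steps:
    - [2, 0, 0, 0.05, 0, 0, 0]
    - [2, 0, 0, 0, 0, 0, 0]
    - [2, 0, 0, 0, 0, 0, 0]

```text
time_s: 9.97
tool_pos: [0.519, -0.2179, 0.2403]
tool_rot: [-180.0, -0.0, -163.9]
force: [-0.2, -0.9, -1.6]
grip_width: 0.0256
```

Emit:
move_arm:
  steps:
    - [2, 0, 0, 0.05, 0, 0, 0]
    - [2, 0, 0, 0, 0, 0, 0]
    - [2, 0, 0, 0, 0, 0, 0]

```text
time_s: 10.22
tool_pos: [0.5191, -0.2179, 0.2399]
tool_rot: [-180.0, 0.0, -163.9]
force: [0.1, 0.3, -0.9]
grip_width: 0.0256
```

Emit:
move_arm:
  steps:
    - [2, 0, 0, 0.05, 0, 0, 0]
    - [2, 0, 0, 0, 0, 0, 0]
    - [2, 0, 0, 0, 0, 0, 0]

```text
time_s: 10.47
tool_pos: [0.5191, -0.2179, 0.2398]
tool_rot: [-180.0, 0.0, -163.9]
force: [-2.4, 0.2, 3.2]
grip_width: 0.0257
```

Emit:
move_arm:
  steps:
    - [2, 0, 0, 0.04, 0, 0, 0]
    - [2, 0, 0, 0, 0, 0, 0]
    - [2, 0, 0, 0, 0, 0, 0]

```text
time_s: 10.72
tool_pos: [0.5192, -0.2179, 0.2397]
tool_rot: [-180.0, 0.0, -163.9]
force: [-2.1, -0.0, 5.9]
grip_width: 0.0256
```

```bash
python3 st.py
```

```text
10.7167 [ 62.1  12.8 -47.9  95.1   9.8  76.4 118.6] [ 0.5192 -0.2179  0.2397] [-179.9643    0.0124 -163.886 ] F [-2.115  -0.0108  5.8963] M [ 0.3489  0.4194 -0.0155] 0.025599609594662766
```

Emit:
move_arm:
  steps:
    - [2, 0, 0, 0.035, 0, 0, 0]
    - [2, 0, 0, 0, 0, 0, 0.04]
    - [2, 0, 0, 0, 0, 0, 0.04]
    - [2, 0, 0, 0, 0, 0, 0.04]
    - [2, 0, 0, 0, 0, 0, 0.04]
  force: 60

```text
time_s: 11.13
tool_pos: [0.5189, -0.2181, 0.2396]
tool_rot: [-179.9, -0.0, -173.2]
force: [-2.0, 0.9, 6.6]
grip_width: 0.0253
```

```bash
python3 st.py
```

```text
11.1333 [ 61.1  12.6 -46.7  95.1   9.5  76.3 109.6] [ 0.5189 -0.2181  0.2396] [-179.9471   -0.0189 -173.1704] F [-2.0431  0.8783  6.6297] M [0.2897 0.7693 0.0927] 0.025285139399482348
```

Emit:
move_arm:
  steps:
    - [2, 0, 0, 0.015, 0, 0, 0.06]
    - [2, 0, 0, 0.005, 0, 0, 0.06]
    - [2, 0, 0, 0.005, 0, 0, 0.06]
    - [2, 0, 0, 0.003, 0, 0, 0.06]
    - [2, 0, 0, 0.003, 0, 0, 0.06]

```text
time_s: 11.55
tool_pos: [0.5188, -0.2184, 0.2394]
tool_rot: [-179.9, -0.0, 169.6]
force: [-3.2, 0.4, 7.9]
grip_width: 0.0254
```

```bash
python3 st.py
```

```text
11.55 [ 59.4  12.2 -44.6  95.2   8.9  76.2  92.9] [ 0.5188 -0.2184  0.2394] [-179.9088   -0.0116  169.5792] F [-3.1608  0.3815  7.8605] M [0.1238 0.9428 0.0207] 0.025430639950446247
```

Emit:
move_arm:
  steps:
    - [2, 0.02, 0, 0.004, 0, 0, 0.06]
    - [2, 0.01, 0, 0.003, 0, 0, 0.06]
    - [2, 0, 0, 0.003, 0, 0, 0.06]
    - [2, 0, 0, 0.003, 0, 0, 0.06]
    - [2, 0, 0, 0.003, 0, 0, 0.06]

```text
time_s: 11.97
tool_pos: [0.5184, -0.2186, 0.2393]
tool_rot: [-179.9, 0.0, 152.4]
force: [-2.2, -0.3, 8.2]
grip_width: 0.0256
```

```bash
python3 st.py
```

```text
11.9667 [ 57.7  11.8 -42.6  95.3   8.3  76.1  76.1] [ 0.5184 -0.2186  0.2393] [-179.8915    0.0301  152.3794] F [-2.244  -0.3088  8.1897] M [-0.0076  0.9327 -0.0041] 0.02555670861543195
```

```bash
python3 - <<'E'
from cell import env, viewer, job
from h import *
c=viewer.read_camera("wrist")
crop(c["img"],240,160,340,235,8,"pics/w6c.png")
E
python3 st.py
```

```text
12.0167 [ 57.7  11.8 -42.6  95.3   8.3  76.1  76. ] [ 0.5184 -0.2186  0.2393] [-179.8911    0.0278  152.2068] F [-2.4623  0.3656  6.7687] M [-0.0041  0.8584  0.036 ] 0.025523729631736734
```

View pics/w6c.png

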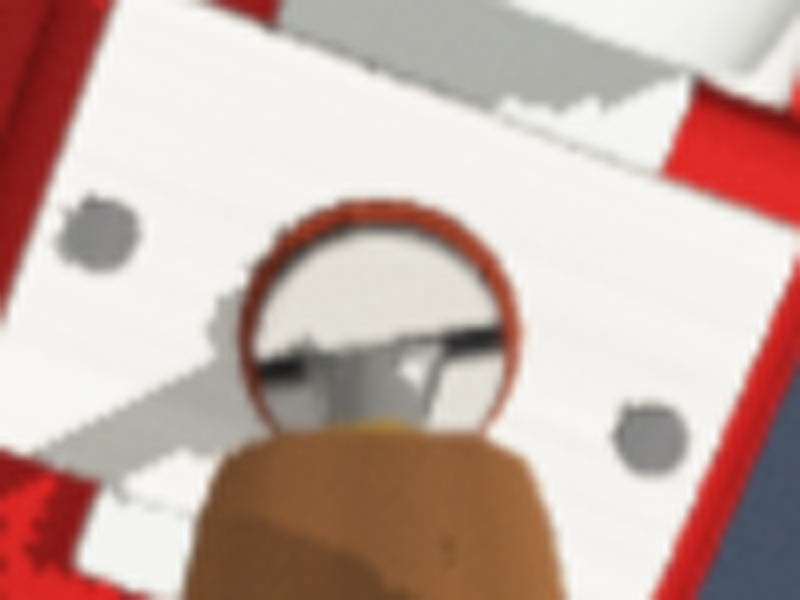

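The screw is turning with the blade, lagging by the ~7° free play. I'll keep turning.

Emit:
move_arm:
  steps:
    - [2, 0.01, 0, 0.012, 0, 0, 0.07]
    - [2, 0, 0, 0.004, 0, 0, 0.07]
    - [2, 0, 0, 0.003, 0, 0, 0.07]
    - [2, 0, 0, 0.003, 0, 0, 0.07]
    - [2, 0, 0, 0.003, 0, 0, 0.07]

```text
time_s: 12.43
tool_pos: [0.5181, -0.2188, 0.2391]
tool_rot: [-179.9, 0.1, 132.3]
force: [-3.4, -0.5, 8.3]
grip_width: 0.0258
```

```bash
python3 st.py
```

```text
12.4333 [ 55.9  11.4 -40.4  95.4   7.7  76.   56.5] [ 0.5181 -0.2188  0.2391] [-179.8752    0.0584  132.2889] F [-3.4114 -0.4579  8.3443] M [-0.1239  1.1106  0.1049] 0.025832168615378535
```

Emit:
move_arm:
  steps:
    - [2, 0, 0, 0.005, 0, 0, 0.07]
    - [2, 0, 0, 0.004, 0, 0, 0.07]
    - [2, 0, 0, 0.003, 0, 0, 0.07]
    - [2, 0, 0, 0.003, 0, 0, 0.07]

```text
time_s: 12.77
tool_pos: [0.5178, -0.2188, 0.239]
tool_rot: [-179.9, 0.1, 116.2]
force: [-3.7, -0.2, 9.4]
grip_width: 0.026
```

```bash
python3 st.py
```

```text
12.7667 [ 54.4  11.1 -38.7  95.4   7.3  76.   40.8] [ 0.5178 -0.2188  0.239 ] [-179.8649    0.0747  116.2422] F [-3.7076 -0.2173  9.4089] M [-0.1653  1.2928  0.0036] 0.026019243345682504
```

Emit:
move_arm:
  steps:
    - [2, 0.01, -0.02, 0.002, 0, 0, 0.05]
    - [2, 0, 0, 0.002, 0, 0, 0.05]
    - [2, 0, 0, 0.002, 0, 0, 0.05]

```text
time_s: 13.02
tool_pos: [0.5176, -0.2188, 0.2389]
tool_rot: [-179.9, 0.1, 107.7]
force: [-4.6, -0.6, 9.2]
grip_width: 0.0257
```

```bash
python3 st.py
```

```text
13.0167 [ 53.7  10.9 -37.8  95.5   7.   76.   32.4] [ 0.5176 -0.2188  0.2389] [-179.8792    0.0925  107.7041] F [-4.6103 -0.593   9.1847] M [-0.1073  1.316   0.1198] 0.02566714546837656
```

Emit:
move_arm:
  steps:
    - [2, 0, 0, 0.002, 0, 0, 0.05]
    - [2, 0, 0, 0.002, 0, 0, 0.05]

```text
time_s: 13.18
tool_pos: [0.5175, -0.2188, 0.2389]
tool_rot: [-179.9, 0.1, 102.0]
force: [-4.3, -0.2, 9.9]
grip_width: 0.0256
```

```bash
python3 st.py
```

```text
13.1833 [ 53.2  10.9 -37.2  95.5   6.9  75.9  26.8] [ 0.5175 -0.2188  0.2389] [-179.8796    0.0984  101.9766] F [-4.3026 -0.2177  9.8953] M [-0.1289  1.3629  0.0927] 0.02559171628402946
```

Emit:
move_arm:
  steps:
    - [2, 0, 0, 0.002, 0, 0, 0.05]
    - [2, 0, 0, 0.002, 0, 0, 0.05]
    - [2, 0, 0, 0.002, 0, 0, 0.05]

```text
time_s: 13.43
tool_pos: [0.5174, -0.2187, 0.2388]
tool_rot: [-179.9, 0.1, 93.4]
force: [-5.2, -0.1, 8.8]
grip_width: 0.0254
```

```bash
python3 st.py
```

```text
13.4333 [ 52.5  10.7 -36.3  95.6   6.7  75.9  18.4] [ 0.5174 -0.2187  0.2388] [-179.8785    0.1044   93.381 ] F [-5.1746 -0.088   8.7526] M [-0.0644  1.508   0.041 ] 0.02540220519370217
```

Emit:
move_arm:
  steps:
    - [2, 0, 0, 0.002, 0, 0, 0.05]
    - [2, 0, 0, 0.002, 0, 0, 0.05]

```text
time_s: 13.6
tool_pos: [0.5173, -0.2186, 0.2387]
tool_rot: [-179.9, 0.1, 87.7]
force: [-5.2, -0.3, 9.2]
grip_width: 0.026
```

```bash
python3 st.py
```

```text
13.6 [ 52.   10.7 -35.8  95.6   6.5  75.9  12.7] [ 0.5173 -0.2186  0.2387] [-179.8764    0.1101   87.6529] F [-5.1994 -0.2837  9.2388] M [0.032  1.5398 0.0645] 0.02604428273795609
```

Emit:
move_arm:
  steps:
    - [2, 0, -0.03, 0.003, 0, 0, 0.05]
    - [2, 0, -0.03, 0.003, 0, 0, 0.05]
    - [2, 0, 0, 0.002, 0, 0, 0.05]

```text
time_s: 13.85
tool_pos: [0.517, -0.2185, 0.2386]
tool_rot: [-179.9, 0.1, 79.1]
force: [-4.2, 0.7, 8.8]
grip_width: 0.0256
```

```bash
python3 st.py
```

```text
13.85 [ 51.3  10.5 -34.9  95.7   6.3  75.8   4.3] [ 0.517  -0.2185  0.2386] [-179.9342    0.1165   79.0654] F [-4.1921  0.653   8.8233] M [0.0313 1.3265 0.0422] 0.025616415610513185
```

Emit:
move_arm:
  steps:
    - [2, 0, 0, 0.002, 0, 0, 0.05]
    - [2, 0, 0, 0.002, 0, 0, 0.05]

```text
time_s: 14.02
tool_pos: [0.517, -0.2184, 0.2386]
tool_rot: [-179.9, 0.1, 73.3]
force: [-4.6, 0.0, 8.5]
grip_width: 0.0258
```

```bash
python3 st.py
```

```text
14.0167 [ 50.9  10.4 -34.4  95.7   6.2  75.8  -1.3] [ 0.517  -0.2184  0.2386] [-179.9342    0.1181   73.3383] F [-4.6065  0.0443  8.454 ] M [-0.0501  1.4024  0.0173] 0.02579892186345533
```

Emit:
move_arm:
  steps:
    - [2, 0, 0, 0.004, 0, 0, 0.05]
    - [2, 0, 0, 0.003, 0, 0, 0.05]

```text
time_s: 14.18
tool_pos: [0.5169, -0.2184, 0.2385]
tool_rot: [-179.9, 0.1, 67.6]
force: [-4.2, 0.4, 9.0]
grip_width: 0.0254
```

```bash
python3 st.py
```

```text
14.1833 [ 50.4  10.3 -33.9  95.7   6.   75.8  -6.9] [ 0.5169 -0.2184  0.2385] [-179.9361    0.1205   67.6057] F [-4.1806  0.3717  8.9669] M [0.0477 1.4328 0.0071] 0.025387572884690422
```

Emit:
move_arm:
  steps:
    - [2, 0, 0, 0.003, 0, 0, 0.05]
    - [2, 0, 0, 0.003, 0, 0, 0.05]

```text
time_s: 14.35
tool_pos: [0.5168, -0.2183, 0.2385]
tool_rot: [-179.9, 0.1, 61.9]
force: [-4.7, 0.3, 9.2]
grip_width: 0.0256
```

```bash
python3 st.py
```

```text
14.35 [ 49.9  10.3 -33.3  95.7   5.9  75.8 -12.6] [ 0.5168 -0.2183  0.2385] [-179.9348    0.123    61.8823] F [-4.7008  0.3002  9.2021] M [0.129  1.5195 0.0444] 0.025595528464135597
```

Emit:
move_arm:
  steps:
    - [2, 0, 0, 0.003, 0, 0, 0.05]
    - [2, 0, 0, 0.003, 0, 0, 0.05]

```text
time_s: 14.52
tool_pos: [0.5168, -0.2182, 0.2384]
tool_rot: [-179.9, 0.1, 56.2]
force: [-4.7, 0.5, 8.9]
grip_width: 0.0258
```

```bash
python3 st.py
```

```text
14.5167 [ 49.5  10.2 -32.8  95.8   5.8  75.8 -18.2] [ 0.5168 -0.2182  0.2384] [-179.9375    0.1246   56.1536] F [-4.6918  0.4985  8.9276] M [0.1622 1.5909 0.056 ] 0.02576196671110398
```

Emit:
move_arm:
  steps:
    - [2, 0, 0, 0.003, 0, 0, 0.05]
    - [2, 0, 0, 0.003, 0, 0, 0.05]

```text
time_s: 14.68
tool_pos: [0.5168, -0.2181, 0.2384]
tool_rot: [-179.9, 0.1, 50.4]
force: [-3.3, 1.2, 10.2]
grip_width: 0.0258
```

```bash
python3 st.py;  python3 - <<'E'
from cell import env, viewer, job
from h import *
c=viewer.read_camera("wrist")
crop(c["img"],240,160,340,235,8,"pics/w7c.png")
E
```

```text
14.6833 [ 49.   10.1 -32.3  95.8   5.7  75.8 -23.9] [ 0.5168 -0.2181  0.2384] [-179.9391    0.1271   50.43  ] F [-3.2686  1.1683 10.1842] M [0.2595 1.5596 0.055 ] 0.025791978031204924
```

View pics/w7c.png

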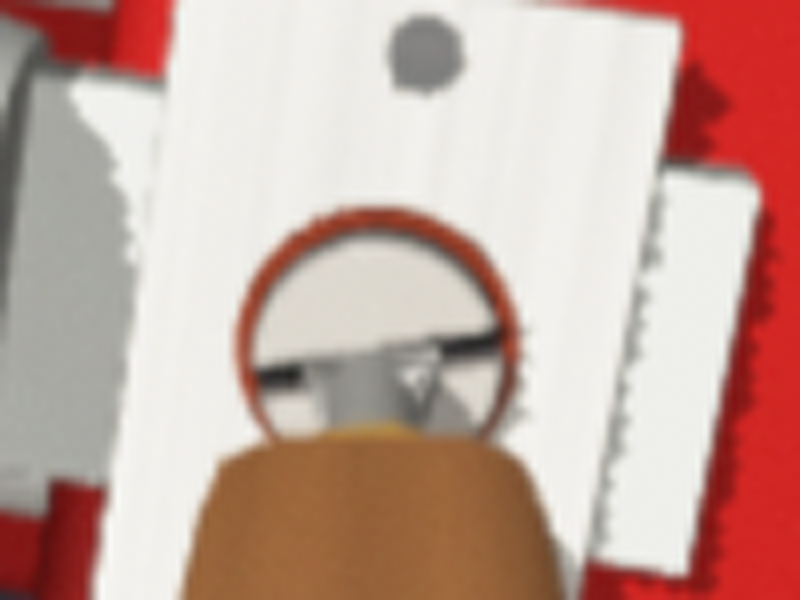

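Emit:
move_arm:
  steps:
    - [2, 0, 0, 0, 0, 0, 0.05]
    - [2, 0, 0, 0.002, 0, 0, 0.05]

```text
time_s: 14.9
tool_pos: [0.5168, -0.218, 0.2384]
tool_rot: [-180.0, 0.1, 44.7]
force: [-4.0, 1.5, 9.4]
grip_width: 0.026
```

```bash
python3 st.py
```

```text
14.9 [ 48.6  10.1 -31.8  95.8   5.5  75.8 -29.5] [ 0.5168 -0.218   0.2384] [-179.9548    0.1241   44.7122] F [-3.9891  1.4807  9.429 ] M [0.3092 1.5619 0.1137] 0.026018427607489934
```

Emit:
move_arm:
  steps:
    - [2, 0, 0, 0.002, 0, 0, 0.05]
    - [2, 0, 0, 0.002, 0, 0, 0.04]

```text
time_s: 15.07
tool_pos: [0.5168, -0.2179, 0.2384]
tool_rot: [-180.0, 0.1, 39.6]
force: [-5.2, 0.2, 10.2]
grip_width: 0.0257
```

```bash
python3 st.py
```

```text
15.0667 [ 48.1  10.  -31.3  95.8   5.5  75.8 -34.5] [ 0.5168 -0.2179  0.2384] [-179.9614    0.1356   39.5818] F [-5.1957  0.2199 10.1887] M [0.3355 1.6661 0.2952] 0.025705419311660784
```

Emit:
move_arm:
  steps:
    - [2, 0, 0, 0.002, 0, 0, 0.04]
    - [2, 0, 0, 0.002, 0, 0, 0.04]

```text
time_s: 15.23
tool_pos: [0.5168, -0.2178, 0.2384]
tool_rot: [-180.0, 0.1, 35.1]
force: [-5.5, 1.4, 9.9]
grip_width: 0.0259
```

```bash
python3 st.py
```

```text
15.2333 [ 47.8  10.  -30.9  95.8   5.4  75.8 -39. ] [ 0.5168 -0.2178  0.2384] [-179.9701    0.1487   35.0595] F [-5.5351  1.4376  9.9135] M [0.2971 1.7002 0.4426] 0.025868996438574595
```

The torque rose sharply to 0.44 N m, so the screw is home and the push has gone past snug. I'll ease off at once.

Emit:
move_arm:
  steps:
    - [2, 0, 0, 0, 0, 0, -0.06]
    - [2, 0, 0, 0, 0, 0, -0.05]

```text
time_s: 15.4
tool_pos: [0.5168, -0.2179, 0.2384]
tool_rot: [-180.0, 0.1, 41.6]
force: [-3.7, 1.9, 10.5]
grip_width: 0.0259
```

```bash
python3 st.py
```

```text
15.4 [ 48.3  10.  -31.5  95.8   5.5  75.8 -32.6] [ 0.5168 -0.2179  0.2384] [-179.9587    0.1386   41.5748] F [-3.6791  1.9155 10.455 ] M [0.2765 1.6374 0.1019] 0.02592587296059043
```

Emit:
move_arm:
  steps:
    - [2, 0, 0, 0, 0, 0, 0.03]
    - [2, 0, 0, 0, 0, 0, 0]

```text
time_s: 15.57
tool_pos: [0.5168, -0.2179, 0.2383]
tool_rot: [-180.0, 0.1, 39.7]
force: [-4.7, 2.0, 10.0]
grip_width: 0.0254
```

```bash
python3 st.py
```

```text
15.5667 [ 48.2  10.  -31.3  95.8   5.5  75.8 -34.5] [ 0.5168 -0.2179  0.2383] [-179.9593    0.1362   39.6585] F [-4.6793  1.982  10.0374] M [0.3351 1.675  0.2312] 0.02537188297715097
```

Emit:
move_arm:
  steps:
    - [2, 0, 0, 0, 0, 0, 0]
    - [2, 0, 0, 0, 0, 0, 0]

```text
time_s: 15.73
tool_pos: [0.5168, -0.2179, 0.2384]
tool_rot: [-180.0, 0.1, 39.7]
force: [-5.0, 0.1, 9.8]
grip_width: 0.0255
```

```bash
python3 st.py
```

```text
15.7333 [ 48.2  10.  -31.3  95.8   5.5  75.8 -34.4] [ 0.5168 -0.2179  0.2384] [-179.9609    0.1389   39.7181] F [-5.0468  0.1416  9.8052] M [0.2824 1.7017 0.2362] 0.025481109820897484
```

Emit:
move_arm:
  steps:
    - [2, 0, 0, 0, 0, 0, -0.06]
    - [2, 0, 0, 0, 0, 0, -0.06]
    - [2, 0, 0, 0, 0, 0, 0]

```text
time_s: 15.98
tool_pos: [0.517, -0.2181, 0.2383]
tool_rot: [-180.0, 0.1, 46.7]
force: [-4.5, -0.7, 8.9]
grip_width: 0.0255
```

```bash
python3 st.py
```

```text
15.9833 [ 48.7  10.1 -31.9  95.8   5.6  75.7 -27.5] [ 0.517  -0.2181  0.2383] [-179.9815    0.111    46.7043] F [-4.519  -0.6758  8.9032] M [0.2289 1.4278 0.0019] 0.025521815120726245
```

Emit:
move_arm:
  steps:
    - [2, 0, 0, -0.15, 0, 0, 0]
    - [2, 0, 0, -0.5, 0, 0, 0]
    - [2, 0, 0, -1, 0, 0, 0]
    - [2, 0, 0, -2, 0, 0, 0]
    - [2, 0, 0, -3.5, 0, 0, 0]

```text
time_s: 16.4
tool_pos: [0.5164, -0.2171, 0.3063]
tool_rot: [-179.6, 0.1, 46.6]
force: [0.3, -0.3, -0.7]
grip_width: 0.0255
```

```bash
python3 st.py;  python3 - <<'E'
from cell import env, viewer, job
from h import *
o=env.get_obs()
c=viewer.read_camera("wrist")
print(proj(c,o["tool_pos"]-[0,0,.1417],o))
crop(c["img"],220,130,360,235,5.7,"pics/w8c.png")
E
```

```text
16.4 [ 48.9   8.4 -32.   89.7   4.4  83.5 -26.8] [ 0.5164 -0.2171  0.3063] [-179.6492    0.0624   46.5898] F [ 0.322  -0.3282 -0.6889] M [-0.0555 -0.0662 -0.0155] 0.025522123784517448
[286.95539716 204.05576441]
```

View pics/w8c.png

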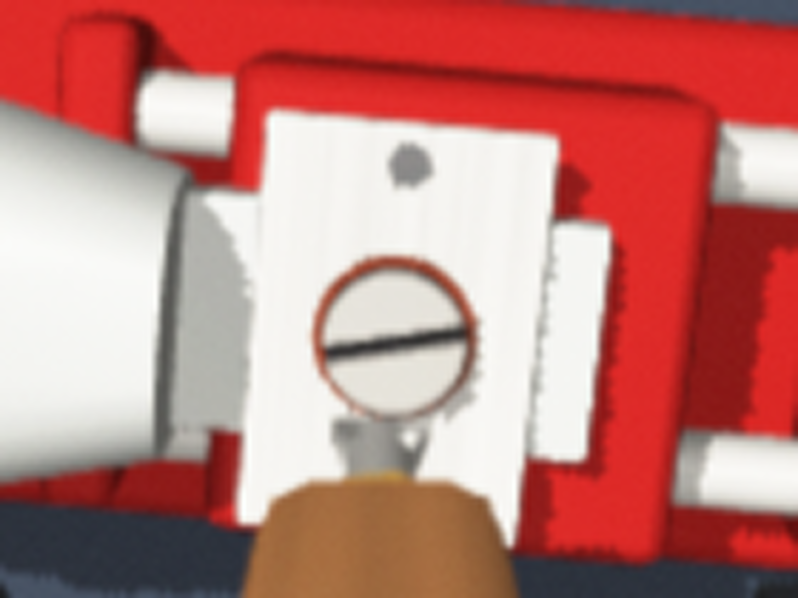

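Emit:
move_arm:
  steps:
    - [2, 0, 0, 0, 0, 0, -0.116]
    - [2, 0, 0, 0, 0, 0, -0.116]
    - [2, 0, 0, 0, 0, 0, -0.116]
    - [2, 0, 0, 0, 0, 0, -0.116]
    - [2, 1.5, -0.2, 0, 0, 0, 0]

```text
time_s: 16.87
tool_pos: [0.5199, -0.206, 0.3087]
tool_rot: [179.9, 0.1, 73.0]
force: [-0.6, -1.4, -1.4]
grip_width: 0.0261
```

Emit:
move_arm:
  steps:
    - [2, 3.6, -0.45, 0, 0, 0, 0]
    - [2, 3.6, -0.45, 0, 0, 0, 0]
    - [2, 3.6, -0.45, 0, 0, 0, 0]
    - [2, 3.6, -0.45, 0, 0, 0, 0]
    - [2, 3.6, -0.45, 0, 0, 0, 0]

```text
time_s: 17.28
tool_pos: [0.551, -0.0206, 0.3092]
tool_rot: [179.9, -0.0, 73.0]
force: [1.0, 0.3, -0.6]
grip_width: 0.0257
```

Emit:
move_arm:
  steps:
    - [2, 3.6, -0.45, 0, 0, 0, 0]
    - [2, 3.6, -0.45, 0, 0, 0, 0]
    - [2, 3.6, -0.4, 0, 0, 0, 0]
    - [2, 3, -0.3, 0, 0, 0, 0]
    - [2, 0, 0, 0, 0, 0, 0]

```text
time_s: 17.7
tool_pos: [0.5742, 0.1234, 0.3093]
tool_rot: [-179.9, -0.4, 73.7]
force: [-0.5, 1.3, -0.4]
grip_width: 0.0255
```

```bash
python3 st.py
```

```text
17.7 [ 25.3  14.3 -47.5  85.7  10.2  84.4 -38.7] [0.5742 0.1234 0.3093] [-179.9426   -0.3965   73.6517] F [-0.4847  1.3448 -0.4206] M [0.0411 0.0971 0.0763] 0.02545526975591326
```

Letting it settle, then correcting.

Emit:
move_arm:
  steps:
    - [2, 0, 0, 0, 0, 0, 0]
    - [2, 0, 0, 0, 0, 0, 0]
    - [2, 0, 0, 0, 0, 0, 0]

```text
time_s: 17.95
tool_pos: [0.5756, 0.1115, 0.3085]
tool_rot: [180.0, 0.0, 73.0]
force: [0.4, 0.3, -1.4]
grip_width: 0.0257
```

```bash
python3 st.py; python3 - <<'E'
from cell import env, viewer, job
from h import *
o=env.get_obs()
Rt=R.from_euler('xyz',o["tool_rot"],degrees=True).as_matrix()
print(Rt.T@(np.array([.5749,.1209,.1517])-o["tool_pos"])*100)
c=viewer.read_camera("wrist")
print(proj(c,o["tool_pos"]-[0,0,.1417],o),proj(c,(.5749,.1209,.085),o))
crop(c["img"],240,160,340,235,8,"pics/w9c.png")
E
```

```text
17.95 [ 25.8  14.1 -47.   85.8  10.4  84.5 -38.3] [0.5756 0.1115 0.3085] [179.9827   0.0446  72.9671] F [ 0.4397  0.3146 -1.4308] M [-0.0399 -0.0844  0.0159] 0.025682693437384135
[ 0.8925916  -0.35122212 15.68352781]
[286.04994476 203.97344278] [282.88169071 178.25645321]
```

View pics/w9c.png

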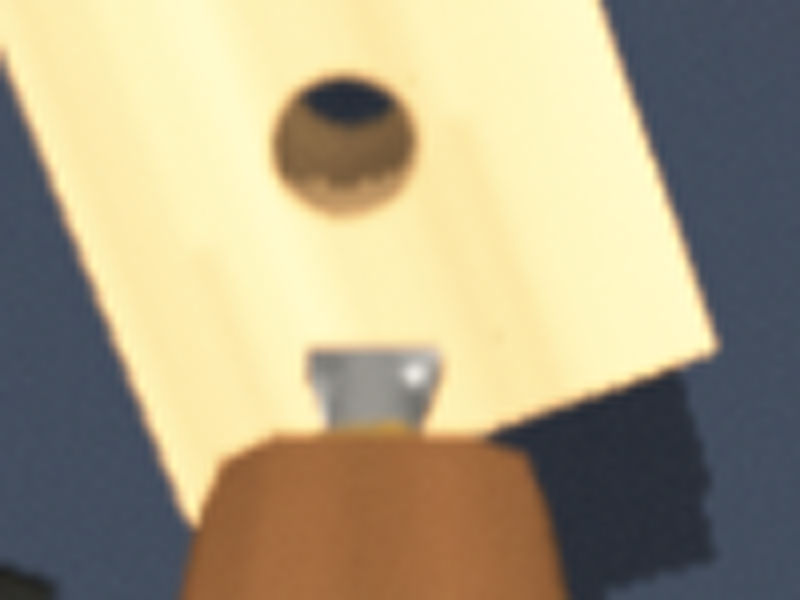

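The hole at (283.0,178.3) matches its predicted pixel, and the blade sits in the jaws as it did after pickup. I'll correct by (0.89, -0.35) cm and lower it.

Emit:
move_arm:
  steps:
    - [2, 0.89, -0.35, 0, 0, 0, 0]
    - [2, 0, 0, 2, 0, 0, 0]
    - [2, 0, 0, 2.5, 0, 0, 0]
    - [2, 0, 0, 1.5, 0, 0, 0]
    - [2, 0, 0, 0, 0, 0, 0]

```text
time_s: 18.42
tool_pos: [0.5728, 0.1212, 0.245]
tool_rot: [-179.7, 0.2, 73.1]
force: [-0.1, -0.9, -1.7]
grip_width: 0.0258
```

```bash
python3 st.py; python3 - <<'E'
from cell import env, viewer, job
from h import *
o=env.get_obs()
Rt=R.from_euler('xyz',o["tool_rot"],degrees=True).as_matrix()
print(Rt.T@(np.array([.5749,.1209,.1517])-o["tool_pos"])*100)
E
```

```text
18.4167 [ 24.8  16.1 -46.9  91.3  11.8  78.2 -40.4] [0.5728 0.1212 0.245 ] [-179.6916    0.1599   73.0685] F [-0.1133 -0.9231 -1.6881] M [-0.0265 -0.0269  0.0026] 0.025809725119015716
[0.06057143 0.25698929 9.33276582]
```

Emit:
move_arm:
  steps:
    - [2, 0, 0, 0, 0, 0, 0]
    - [2, 0, 0, 0, 0, 0, 0]

```text
time_s: 18.58
tool_pos: [0.5754, 0.1224, 0.2499]
tool_rot: [179.9, -0.1, 73.1]
force: [0.3, -0.5, -1.5]
grip_width: 0.026
```

```bash
python3 st.py; python3 - <<'E'
from cell import env, viewer, job
from h import *
o=env.get_obs()
Rt=R.from_euler('xyz',o["tool_rot"],degrees=True).as_matrix()
print(Rt.T@(np.array([.5749,.1209,.1517])-o["tool_pos"])*100)
E
```

```text
18.5833 [ 24.8  15.9 -46.9  90.9  11.8  78.2 -40.4] [0.5754 0.1224 0.2499] [179.909   -0.0524  73.1134] F [ 0.2506 -0.514  -1.4784] M [-0.0149 -0.0764  0.0169] 0.026031309841749506
[-0.16493906 -0.01806664  9.81635596]
```

Emit:
move_arm:
  steps:
    - [2, -0.1, 0, 0.5, 0, 0, 0]
    - [2, 0, 0, 0.5, 0, 0, 0]
    - [2, 0, 0, 0, 0, 0, 0]
    - [2, 0, 0, 0, 0, 0, 0]

```text
time_s: 18.92
tool_pos: [0.5744, 0.1211, 0.2384]
tool_rot: [-180.0, 0.0, 73.1]
force: [-0.7, 0.1, -1.4]
grip_width: 0.0257
```

```bash
cat > d.py <<'E'
from cell import env, viewer, job
from h import *
o=env.get_obs()
Rt=R.from_euler('xyz',o["tool_rot"],degrees=True).as_matrix()
print(Rt.T@(np.array([.5749,.1209,.1517])-o["tool_pos"])*100)
E
python3 st.py; python3 d.py
```

```text
18.9167 [ 24.8  16.2 -46.8  91.9  12.1  77.1 -40.4] [0.5744 0.1211 0.2384] [-179.9843    0.0149   73.1468] F [-0.6755  0.0501 -1.421 ] M [-0.0109 -0.0379 -0.0294] 0.025739494603827344
[-3.83148708e-03  5.88079881e-02  8.67186265e+00]
```

Aligned within 0.6 mm, so I'll lower it.

Emit:
move_arm:
  steps:
    - [2, 0, 0.04, 1, 0, 0, 0]
    - [2, 0, 0, 1.5, 0, 0, 0]
    - [2, 0, 0, 1.5, 0, 0, 0]
    - [2, 0, 0, 1, 0, 0, 0]
    - [2, 0, 0, 0, 0, 0, 0]

```text
time_s: 19.33
tool_pos: [0.5734, 0.1205, 0.1857]
tool_rot: [-179.8, 0.1, 73.2]
force: [-0.4, -0.7, -1.2]
grip_width: 0.0261
```

Emit:
move_arm:
  steps:
    - [2, 0, 0, 1, 0, 0, 0]
    - [2, 0, 0, 1.2, 0, 0, 0]
    - [2, 0, 0, 0.8, 0, 0, 0]
    - [2, 0, 0, 0, 0, 0, 0]
    - [2, 0, 0, 0, 0, 0, 0]

```text
time_s: 19.75
tool_pos: [0.5745, 0.121, 0.1579]
tool_rot: [-179.9, 0.0, 73.2]
force: [-0.1, 0.5, -1.2]
grip_width: 0.0255
```

```bash
python3 st.py; python3 d.py
```

```text
19.75 [ 23.5  20.  -45.6  97.5  15.2  69.  -42.7] [0.5745 0.121  0.1579] [-179.9396    0.0256   73.1628] F [-0.0875  0.5148 -1.196 ] M [ 0.0285 -0.0577 -0.0021] 0.025526113510374898
[-0.00259906  0.04116172  0.62212287]
```

Emit:
move_arm:
  steps:
    - [2, 0, 0, 0.4, 0, 0, 0]
    - [2, 0, 0, 0.15, 0, 0, 0]
    - [2, 0, 0, 0, 0, 0, 0]
    - [2, 0, 0, 0, 0, 0, 0]

```text
time_s: 20.08
tool_pos: [0.575, 0.1211, 0.1532]
tool_rot: [180.0, 0.0, 73.2]
force: [0.7, -0.5, -1.6]
grip_width: 0.0256
```

Emit:
move_arm:
  steps:
    - [2, 0, 0, 0.06, 0, 0, 0]
    - [2, 0, 0, 0, 0, 0, 0]
    - [2, 0, 0, 0, 0, 0, 0]

```text
time_s: 20.33
tool_pos: [0.5749, 0.1211, 0.1526]
tool_rot: [180.0, 0.0, 73.2]
force: [-0.5, -1.2, -0.8]
grip_width: 0.0255
```

```bash
python3 st.py; python3 d.py
```

```text
20.3333 [ 23.4  20.3 -45.5  97.8  15.5  68.3 -43. ] [0.5749 0.1211 0.1526] [179.9872   0.0024  73.157 ] F [-0.5202 -1.1599 -0.7989] M [ 0.0052 -0.0823 -0.0002] 0.025543816098908975
[-0.02118927  0.0044739   0.08505622]
```

Emit:
move_arm:
  steps:
    - [2, 0, 0, 0.06, 0, 0, 0]
    - [2, 0, 0, 0, 0, 0, 0]
    - [2, 0, 0, 0, 0, 0, 0]

```text
time_s: 20.58
tool_pos: [0.5748, 0.1211, 0.1518]
tool_rot: [-180.0, 0.0, 73.2]
force: [0.3, -0.1, 0.2]
grip_width: 0.0258
```

Emit:
move_arm:
  steps:
    - [2, 0, 0, 0.04, 0, 0, 0]
    - [2, 0, 0, 0, 0, 0, 0]
    - [2, 0, 0, 0, 0, 0, 0]

```text
time_s: 20.83
tool_pos: [0.5749, 0.1211, 0.1517]
tool_rot: [180.0, 0.0, 73.2]
force: [-0.5, -0.6, 2.1]
grip_width: 0.0257
```

It is seated, with the force turned positive at the original grip height. I'll open the jaws.

Emit:
move_arm:
  steps:
    - [2.8, 0, 0, 0, 0, 0, 0]
    - [3.2, 0, 0, 0, 0, 0, 0]
    - [4, 0, 0, 0, 0, 0, 0]
    - [5, 0, 0, 0, 0, 0, 0]
    - [6, 0, 0, 0, 0, 0, 0]

```text
time_s: 21.25
tool_pos: [0.5749, 0.1211, 0.1514]
tool_rot: [180.0, -0.0, 73.2]
force: [-0.8, -0.1, -0.1]
grip_width: 0.0444
```

Emit:
move_arm:
  steps:
    - [6, 0, 0, 0, 0, 0, 0]
    - [6, 0, 0, 0, 0, 0, 0]
    - [6, 0, 0, -1, 0, 0, 0]
    - [6, 0, 0, -2, 0, 0, 0]
    - [6, 0, 0, -3, 0, 0, 0]

```text
time_s: 21.67
tool_pos: [0.5733, 0.1206, 0.2103]
tool_rot: [-179.7, 0.1, 73.2]
force: [1.1, 0.3, -0.2]
grip_width: 0.0599
```

Emit:
move_arm:
  steps:
    - [6, 0, 0, -3.5, 0, 0, 0]
    - [6, 0, 0, -3.5, 0, 0, 0]
    - [6, 0, 0, -2, 0, 0, 0]
    - [6, 0, 0, 0, 0, 0, 0]
    - [6, 0, 0, 0, 0, 0, 0]

```text
time_s: 22.08
tool_pos: [0.5755, 0.1215, 0.3034]
tool_rot: [179.8, -0.1, 73.2]
force: [0.3, -0.2, -1.0]
grip_width: 0.0599
```

```bash
python3 st.py; python3 - <<'E'
from cell import env, viewer, job
from h import *
o=env.get_obs()
c=viewer.read_camera("wrist"); print(proj(c,(.5749,.1209,.175),o))
a=c["img"]
crop(a,220,120,340,225,5,"pics/wA.png")
c=viewer.read_camera("side"); crop(c["img"],160,120,400,300,3.3,"pics/sA.png")
E
```

```text
22.0833 [ 25.1  14.4 -47.3  86.2  10.7  83.8 -39.3] [0.5755 0.1215 0.3034] [179.8218  -0.0636  73.1639] F [ 0.3065 -0.2127 -0.9714] M [-0.0314 -0.0401 -0.0028] 0.05993981543777317
[285.13739669 209.03253156]
```

View pics/wA.png

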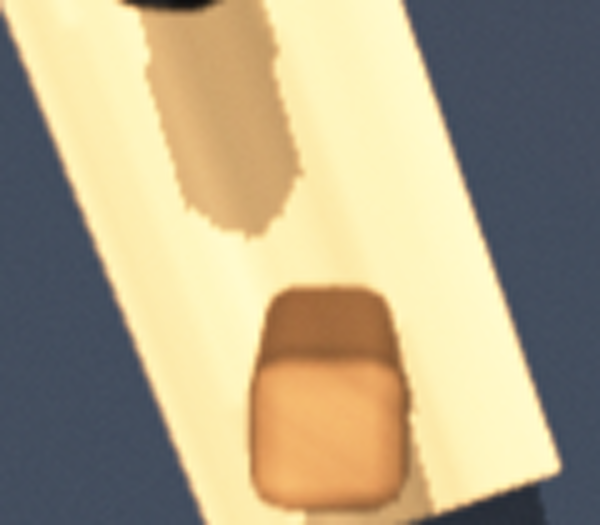

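View pics/sA.png

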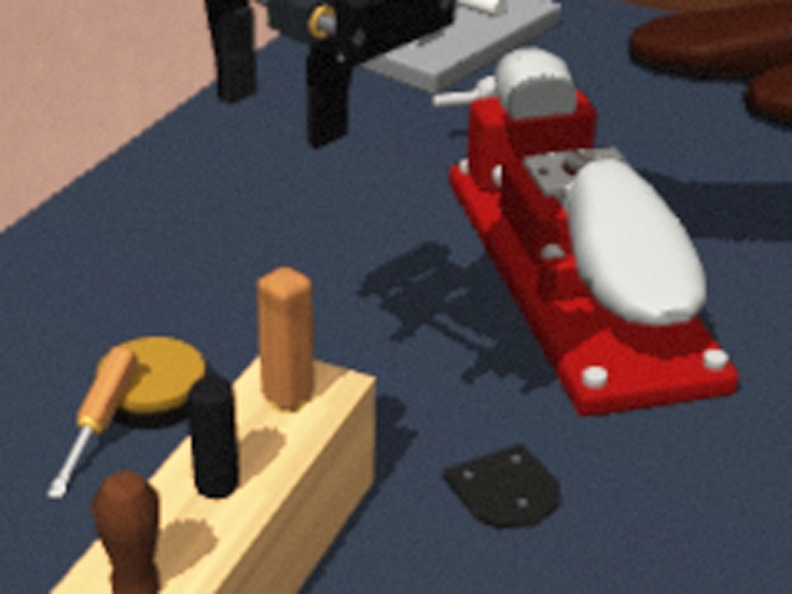

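```bash
python3 - <<'E'
from cell import env, viewer, job
from h import *
c=viewer.read_camera("top"); cv2.imwrite("pics/topB.png",c["img"][:,:,::-1])
crop(c["img"],100,130,300,280,4,"pics/tB.png")
E
```

```text
(no output)
```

View pics/topB.png

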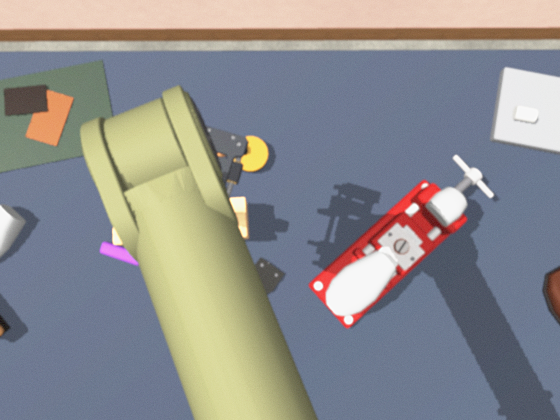

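Emit:
move_arm:
  steps:
    - [6, 0, 0, 0, 0, 0, 0]
    - [6, 0, 0, 0, 0, 0, 0]
    - [6, 0, 0, 0, 0, 0, 0]

```text
time_s: 22.48
tool_pos: [0.5746, 0.121, 0.3006]
tool_rot: [-179.9, 0.0, 73.2]
force: [0.6, -0.2, 1.5]
grip_width: 0.0599
```

```bash
python3 st.py; python3 - <<'E'
from cell import env, viewer, job
print(job.sign_off())
E
```

```text
22.4833 [ 25.1  14.6 -47.3  86.4  10.7  83.8 -39.3] [0.5746 0.121  0.3006] [-179.9209    0.0305   73.1613] F [ 0.5524 -0.1667  1.4873] M [-0.005  -0.1007 -0.0394] 0.05991534280331764
the job is handed in; nothing more can be done
None
```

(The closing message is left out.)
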